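# Roll the liner up into the honing cradle and shut the keeper

## Robot

A 7-joint arm with a two-finger parallel gripper is mounted at the origin on the work surface. World frame = base frame: x ahead of the robot, y to its left, z up, the work surface at z = 0. Lengths are in m, angles in rad, forces in N, time in s.
With the tool pointing down it reaches from about 0.425 to 0.95 m from the base axis. Payload 4.7 kg.
Tool frame: the origin (TCP) lies between the finger pads; the fingertips stand 8 mm ahead of it and the grasp point (between the pads) lies 11 mm behind it (manip.finger_overhang is the distance from the TCP to the fingertips, in m); z points along the fingers, y is the direction in which the jaws open and shut (so a half turn about z gives the same grasp; the last joint's range is limited). The gripper opens to 85 mm and grips with 20 to 120 N. Pads are 22 mm wide; open, the fingers measure 114 mm over their backs; the gripper's body (76 mm by 85 mm) begins 54 mm behind the grasp point. The pads swing forward as they close: fully open they stand 13 mm farther back than shut.
Start: joints at [-1.254, 0.469, -0.049, 1.532, 0.024, 1.141, -0.082], TCP at [0.229, 0.635, 0.239] pointing down, gripper open.
Joint ranges: [-2.59, 2.59], [-0.33, 1.99], [-1.39, 1.29], [0.1, 2.45], [-1.04, 4.18], [0.21, 1.99], [-2.66, 2.66]. Speed limits (rad/s): [2.57, 2.57, 3.14, 3.14, 3.14, 3.14, 3.14].

## Interface

Orientations are given as a unit quaternion [w, x, y, z].
In Python, from station import monitor, viewer, ticket, manip gives the robot as it stands.
- The arm moves only by the tool step_arm, never from a script. Its argument "commands" is a list of rows, each an object of numbers: "tx", "ty", "tz": the shift along the world's x, y, z in units of 0.25 m (1.0 is 0.25 m); "ax", "ay", "az": the turn, a rotation vector about the world's x, y, z in units of 60 degrees (1.0 is 60 degrees); "hand": the closure, from -1 (fully open) to 1 (shut). A call has exactly 5 rows; each row is the pose to reach, as a shift and turn from the pose commanded when the call began; what a row does not reach only later rows make up. A row lasts 1/8 s, in which the tool goes at most 62.5 mm and 10.7 degrees, less where a joint would pass 70% of its speed; a pose out of reach is approached as far as the arm can. A call with a number of a shift or a turn outside -1 to 1 is refused whole. A call with a gripper value outside its range is refused whole. The fingers move at their own pace and stop on an object; "force" is the grip in N (left out, the last holds). Time passes only in rows, so rows that repeat a pose let the fingers close, or fill a call up. It gives the time, the measured TCP pose, the force and the opening at its end, in the units of the state.
- monitor.get_state(): the state, without advancing time (a new reading comes with each control period).
- viewer.get_image(name): name is "scene" or "side" or "wrist"; returns a dict with "color" (420x560x3 uint8, blue, green, red), "depth" (420x560 float32, m along the optical axis (not along the pixel's ray), 0 where there is no reading), "vfov" (degrees; the focal length in pixels is half the picture's height over the tangent of half this angle, whatever the lens; pixels are square), "cx", "cy" (the principal point, pixels), "k1" (the pictures are not rectified: a ray, as slopes to the right and down, at radius r is drawn at 1 + k1 r^2 times it, then the intrinsics apply), "cam_to_world" (4x4, takes a point from camera to world coordinates). Camera axes: x right, y up, looking along -z (the intrinsics and any distortion apply to the point x, -y, -z); pixel columns grow to the right and rows downward; lengths in m; the calibration is good to about 2 mm. A picture is of the moment at which its call begins.
- ticket.hand_in(): hands the job in, once; it reports no verdict.
The state is a dict: "t": time; "joints": joint angles; "joint_vel": joint speeds; "effort": joint torques, N m; "tool_pos": TCP position; "eef_rot": TCP orientation; "contact_force": force on the tool from outside, world axes, zero at the start; "wrist_torque": the same for the moment, N m; "grip_width": finger opening in m.
Only numpy, scipy, OpenCV 4.12 (cv2) and the standard library are available. Lean on these libraries where they do the work, as an engineer would, in place of code of your own. Each camera call takes 0.05 s, during which the arm holds its last target.

## Task

Using only the outside of the fingers, push the new cylinder liner steadily up the loading ramp of the honing cradle until it drops into the saddle and lies home against the back stop; stay on it all the way up so that it never rolls back or runs loose on the ramp, and do not lift it. Then push the swing keeper shut across the front of the liner until the bar meets its catch, and leave the parts and tools around the cradle where they are.

Things in the scene. Friction and masses are not known exactly. Their poses are not given: they have to be found in the camera images.
- liner: new cylinder liner: bright, lightly oiled metal tube (friction about 0.25) lying on its side, 64 mm outside diameter, 100 mm long, 0.4 to 0.85 kg, ends closed by black dust caps (acts as a solid roller). Origin at its centre; its y axis is the tube's axis, across the ramp. Starts at the bottom of the ramp against the foot lip, between the side rails; let go on the slope, it rolls back freely
- cradle: honing cradle fixed to the bench: grey base plate 300 mm long (x), 140 mm wide (y), 10 mm thick. Origin on the bench under its middle; x level, pointing up-ramp to the back stop; z up. Foot lip: inner face at x -135, top 25 mm above the bench. Ramp crest at x 55, 43 mm above the bench. Keeper pivot on the -y side; on the +y side its catch, an upright post 78 mm high at y 78 mm
- ramp: steel ramp plate of the cradle, sloping 8 degrees, 192 mm long from foot to crest. Origin in its top face at the low end, mid-width; x runs up the slope, z square out of the plate, y as the cradle's. The rolling liner's centre is at z 32 mm; at the start x is 23 mm. Side rails stand 12 mm above the plate, inner faces at y -56 and 56 mm
- seat (a point): where the liner's centre lies when fully home, 68 mm above the bench, at x 92 mm of the cradle. Past the crest a saddle face falls 12 degrees to the upright back stop (face 32 mm beyond this point, top 96 mm above the bench). Once over the crest the liner rolls down into this corner and stays there by itself
- keeper (a joint): angle of the swing keeper, rad: 0 is shut (bar straight across the ramp, along the cradle's +y, on its catch); grows as it opens, anticlockwise seen from above; at 1.57 the bar points down-ramp, outside the rail. Starts at 1.6 to 1.9, at most 2.2. Stays where it is left: 0.06 N m of friction, so about 0.6 N at 110 mm from the pivot moves it
- keeper_pivot (a point): pivot of the keeper, on its upright axis, at mid-height of the bar (69 mm above the bench). The bar is flat dark steel, 165 mm long from the pivot, 8 mm thick, 18 mm high (60 to 78 mm above the bench), clear of bench and rails below. Shut, its face is 4 mm from the seated liner
- keeper_knob (a point): centre of the black ball knob, 20 mm across, on top of the bar near its free end, 152 mm from the pivot, 88 mm above the bench
- spanner_grip (a point): combination spanner lying flat on the bench on the keeper side of the ramp, 170 mm long, 7 mm thick (point on its handle)
- socket: small chrome socket standing near the foot of the cradle, 28 mm across, 34 mm tall (origin under its centre)
- piston: aluminium piston standing crown up near the keeper pivot, 52 mm across, 47 mm tall (origin under its centre)
- bearing: ball bearing lying flat behind the back stop, 52 mm across, 15 mm tall (origin under its centre)
- mallet: hammer lying on the bench on the robot's right, 260 mm long (origin: middle of its length, at the bench)
Mind the look-alikes: they are no part of the job. Leave any blue or pink look-alike of the liner alone.

How it is judged:
On the way, in this order (a step that is already met when the one before it is completed fails the run):
1. the liner is rolling on the ramp, past half-way, with the fingers pushing it (x of liner in the frame of ramp between 0.1 and 0.185 m and z of liner in the frame of ramp below 0.036 m and contact force between the fingers and liner above 0.1 N).
2. the liner is home in the saddle against the back stop, the keeper still open (x of liner in the frame of cradle between 0.08765 and 0.09565 m and y of liner in the frame of cradle between -0.015 and 0.015 m and z of liner in the frame of cradle between 0.06363 and 0.07063 m and angle between the y axis of liner and the y axis of cradle, either way round below 0.06 rad and value of joint keeper above 0.6 rad), for 0.1 s.
3. the keeper is shut across the seated liner (x of liner in the frame of cradle between 0.08765 and 0.09565 m and y of liner in the frame of cradle between -0.015 and 0.015 m and z of liner in the frame of cradle between 0.06363 and 0.07063 m and angle between the y axis of liner and the y axis of cradle, either way round below 0.06 rad and value of joint keeper below 0.06 rad), for 0.1 s.
At the end, for the whole second after the job is handed in: the liner lies still in the saddle against the back stop (centre within 4 mm of its seat along the cradle, within 15 mm sideways, square to within 0.06 rad) and the keeper is shut to within 0.06 rad of its catch (all of step 3 and linear speed of liner below 0.02 m/s); the robot touches nothing.
It fails at once if the liner is lifted or hops more than 12 mm off the ramp (z of liner in the frame of ramp above 0.044 m).
It fails at once if the liner rolls back or runs loose: on the ramp, off the fingers and faster than 0.15 m/s (x of liner in the frame of ramp between 0.04 and 0.183 m and contact force between the fingers and liner below 0.05 N and linear speed of liner above 0.15 m/s).
It fails at once if a part or tool around the cradle is shifted more than 30 mm (distance of any of spanner_grip, socket, piston, bearing, mallet from where it was at the start of the episode above 0.03 m).
It also fails if it takes over 54 s, if anything falls off the work surface, if the arm or the gripper's body presses on something with over 40 N, if the wrist force passes 120 N, or if a joint passes its speed limit or range.

## Working session

There is one attempt and no reset: what is moved stays moved. The work goes in short steps, Python scripts to look and compute and a tool call to move; the robot and the scene stay as the last step left them, time stands still between calls to the robot, and variables do not carry over. Pictures are saved under pics/ and viewed, and the job is handed in when it is done.

Besides the shell and the picture viewer there is one more tool, called after "Request:" by a JSON object that holds its "method" and its "body", one argument or row to a line. step_arm: Moves the arm, as the interface text tells. Shifts and turns lie within -1 to 1; 1 stands for 0.25 m of shift or 60 degrees of turn. Its arguments: {"type":"object","properties":{"commands":{"type":"array"},"force":{"type":"number"}},"required":["commands"]}

```bash
ls; mkdir -p pics; cat > h.py <<'E'
import numpy as np, cv2
from station import monitor, viewer, ticket, manip
def cap(n,fn):
    im=viewer.get_image(n); cv2.imwrite('pics/%s.png'%fn,im['color']); np.savez('pics/%s.npz'%fn,**{k:np.asarray(v) for k,v in im.items()}); return im
def load(fn):
    d=np.load('pics/%s.npz'%fn); return {k:d[k] for k in d.files}
def K(im):
    h=im['color'].shape[0]; f=h/2/np.tan(np.radians(float(im['vfov']))/2)
    return f,float(im['cx']),float(im['cy']),float(im['k1'])
def rays(im,uv):
    f,cx,cy,k1=K(im); uv=np.atleast_2d(np.asarray(uv,float))
    p=cv2.undistortPoints(uv.reshape(-1,1,2),np.array([[f,0,cx],[0,f,cy],[0,0,1.]]),np.array([k1,0,0,0,0.])).reshape(-1,2)
    d=np.c_[p[:,0],-p[:,1],-np.ones(len(p))]; T=im['cam_to_world']
    return T[:3,3],d@T[:3,:3].T
def plane(im,uv,z):
    o,d=rays(im,uv); return o+d*((z-o[2])/d[:,2])[:,None]
def depthpt(im,uv):
    o,d=rays(im,uv); uv=np.atleast_2d(uv).astype(int); z=im['depth'][uv[:,1],uv[:,0]]
    return o+d*z[:,None]
def proj(im,P):
    f,cx,cy,k1=K(im); T=im['cam_to_world']; c=(np.atleast_2d(P)-T[:3,3])@T[:3,:3]
    s=np.c_[c[:,0],-c[:,1]]/(-c[:,2:3]); r2=(s**2).sum(1,keepdims=True); s=s*(1+k1*r2)
    return s*f+[cx,cy]
E
python3 - <<'E'
from h import *
for n in ['scene','side','wrist']:
    im=cap(n,n+'0'); print(n,K(im),np.round(im['cam_to_world'],3).tolist())
print(monitor.get_state())
E
```

```text
pics
scene (np.float64(398.45563198232475), 277.1748012669769, 205.81969661555806, -0.07445823646908432) [[0.535, -0.663, 0.523, 0.967], [0.845, 0.408, -0.346, -0.358], [0.015, 0.627, 0.779, 0.724], [0.0, 0.0, 0.0, 1.0]]
side (np.float64(384.3079118368866), 276.7217771492647, 209.37542526756744, -0.008276175781328257) [[-0.717, 0.524, -0.459, 0.179], [-0.697, -0.546, 0.465, 0.311], [-0.007, 0.654, 0.757, 0.698], [0.0, 0.0, 0.0, 1.0]]
wrist (np.float64(374.62975249203214), 277.9164166724433, 208.86582111228952, -0.06512142618591411) [[0.339, -0.9, -0.274, 0.157], [0.941, 0.324, 0.099, 0.66], [-0.001, -0.291, 0.957, 0.373], [0.0, 0.0, 0.0, 1.0]]
{'t': 0.15, 'joints': array([-1.25391127,  0.46929029, -0.04862261,  1.53340385,  0.0240931 ,
        1.14098302, -0.08229544]), 'joint_vel': array([ 0.00046527, -0.00215929, -0.00085289, -0.00339084,  0.00085479,
       -0.00121384,  0.00020718]), 'effort': array([ 1.11915433e-03, -5.10765874e+01, -4.63401899e-02, -2.37978995e+01,
        1.08418756e-02,  5.45269781e-03, -2.28474988e-05]), 'tool_pos': array([0.22860259, 0.63466139, 0.2384862 ]), 'eef_rot': array([-1.15777424e-04,  1.72006989e-01,  9.85095444e-01, -7.40797423e-04]), 'contact_force': array([0.02436238, 0.01862345, 0.29651357]), 'wrist_torque': array([-0.00723737, -0.00444466, -0.05122733]), 'grip_width': 0.08518160934382125}
```

View pics/scene0.png

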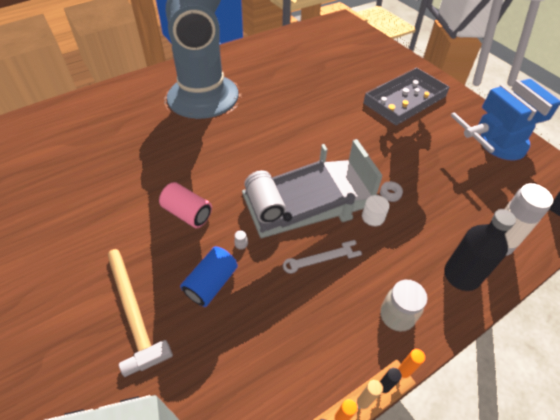

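View pics/side0.png

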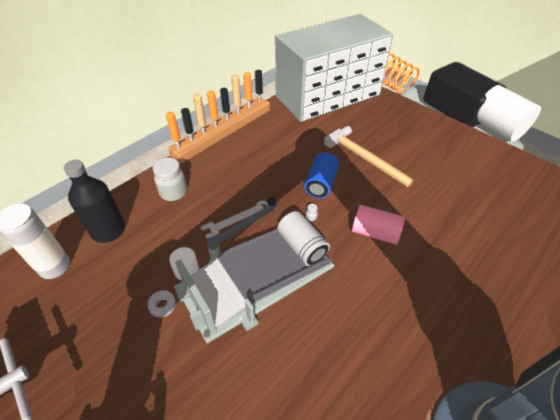

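View pics/wrist0.png

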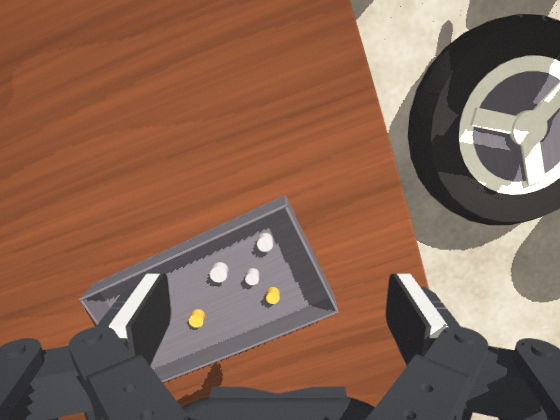

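The liner is at scene (265,197) and side (303,238). The back stop is at scene (363,168), and the keeper runs from its pivot at scene (348,205) to its knob at scene (287,216). I'll enlarge the cradle.

```bash
python3 - <<'E'
from h import *
for fn,(x0,y0,x1,y1) in {'scene0':(225,130,425,280),'side0':(140,180,350,350)}.items():
    im=cv2.imread('pics/%s.png'%fn)[y0:y1,x0:x1]
    cv2.imwrite('pics/%sz.png'%fn,cv2.resize(im,None,fx=3.8 if 'scene' in fn else 3.5,fy=3.8 if 'scene' in fn else 3.5,interpolation=cv2.INTER_CUBIC))
im=load('scene0')
for uv in [(265,190),(363,168),(348,205),(287,216),(240,240),(392,190),(375,205),(320,150)]: print(uv,np.round(depthpt(im,uv),3))
im=load('side0')
for uv in [(300,235),(200,310),(272,202),(215,240),(312,212),(162,303),(183,255)]: print(uv,np.round(depthpt(im,uv),3))
E
```

```text
(265, 190) [[ 0.486 -0.073  0.083]]
(363, 168) [[0.535 0.162 0.067]]
(348, 205) [[0.597 0.07  0.057]]
(287, 216) [[ 0.577 -0.076  0.095]]
(240, 240) [[ 0.537 -0.165  0.03 ]]
(392, 190) [[0.587 0.227 0.002]]
(375, 205) [[0.625 0.126 0.049]]
(320, 150) [[0.381 0.16  0.001]]
(300, 235) [[ 0.473 -0.053  0.08 ]]
(200, 310) [[0.495 0.186 0.068]]
(272, 202) [[ 0.567 -0.068  0.095]]
(215, 240) [[0.588 0.073 0.078]]
(312, 212) [[ 0.521 -0.15   0.031]]
(162, 303) [[ 0.596  0.216 -0.001]]
(183, 255) [[0.627 0.13  0.046]]
```

View pics/scene0z.png

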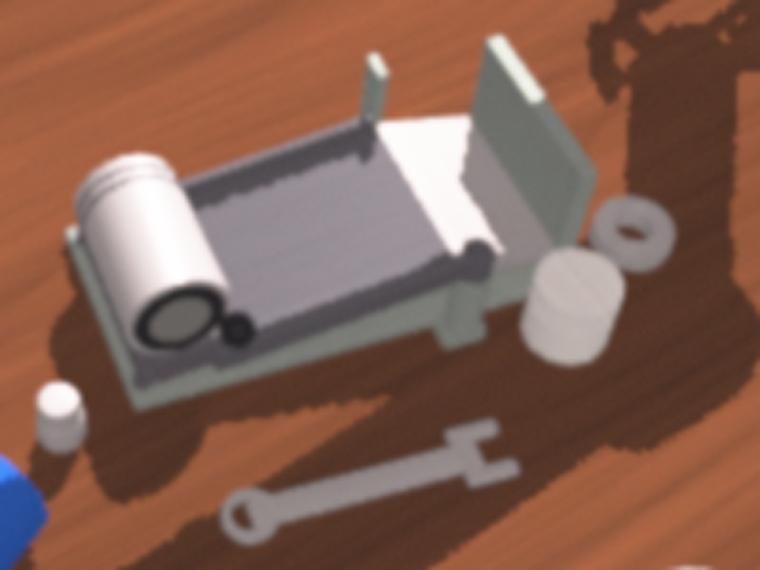

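View pics/side0z.png

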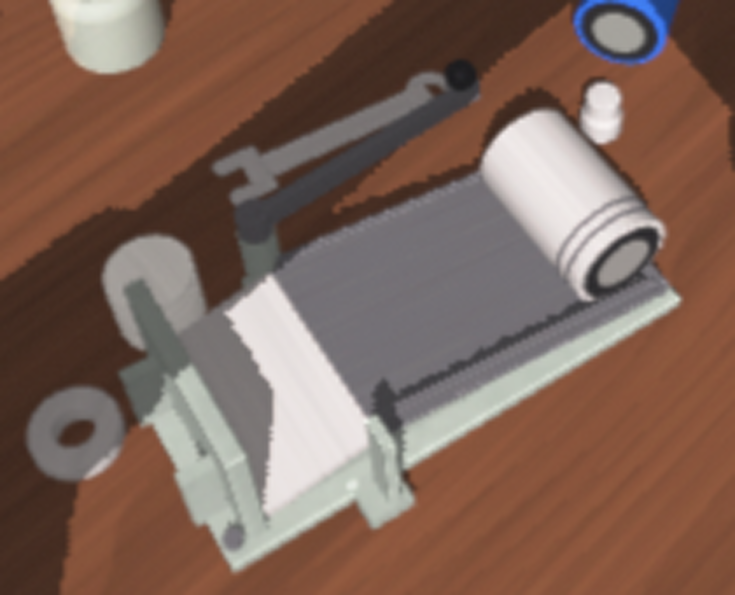

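```bash
cat > top.py <<'E'
from h import *
def cloud(fn):
    im=load(fn); v,u=np.mgrid[0:420,0:560]; uv=np.c_[u.ravel(),v.ravel()]
    P=depthpt(im,uv); ok=im['depth'].ravel()>0
    return P[ok],im['color'].reshape(-1,3)[ok]
def topmap(P,C,x0=0.35,x1=0.75,y0=-0.25,y1=0.25,s=0.001):
    H=np.zeros((int((x1-x0)/s),int((y1-y0)/s))); I=np.zeros(H.shape+(3,),np.uint8)
    i=((P[:,0]-x0)/s).astype(int); j=((P[:,1]-y0)/s).astype(int)
    ok=(i>=0)&(i<H.shape[0])&(j>=0)&(j<H.shape[1])&(P[:,2]<0.15)
    for a,b,z,c in zip(i[ok],j[ok],P[ok,2],C[ok]):
        if z>H[a,b]: H[a,b]=z
    return H
if __name__=='__main__':
    Ps=[]
    for fn in ['scene0','side0']:
        P,C=cloud(fn); H=topmap(P,C); 
        H=cv2.dilate(H.astype(np.float32),np.ones((2,2)))
        cv2.imwrite('pics/top_%s.png'%fn,cv2.resize(cv2.applyColorMap((np.clip(H/0.1,0,1)*255).astype(np.uint8),cv2.COLORMAP_JET),None,fx=1.5,fy=1.5,interpolation=cv2.INTER_NEAREST))
        b=P[(abs(P[:,2])<0.02)&(P[:,0]>0.35)&(P[:,0]<0.4)&(abs(P[:,1])<0.2)]; print(fn,'bench z',np.median(b[:,2]),b[:,2].std())
E
python3 top.py
```

```text
scene0 bench z 0.00043013510942646604 0.0013061792996122484
side0 bench z 5.0486578265340754e-05 0.001383060909976118
```

View pics/top_scene0.png

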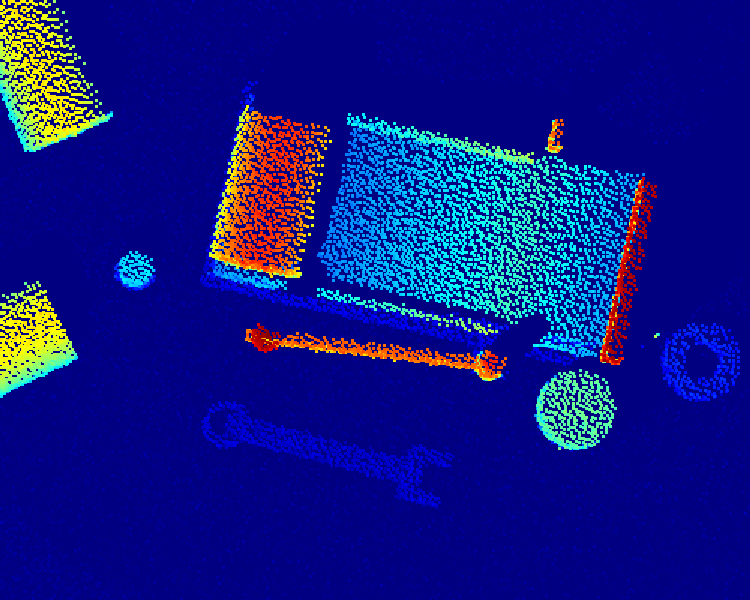

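View pics/top_side0.png

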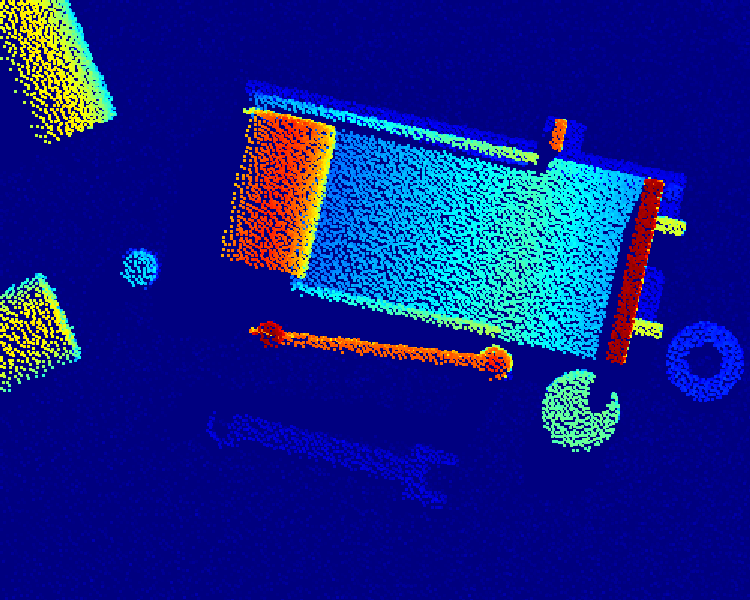

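```bash
cat > pose.py <<'E'
from top import *
import sys
def seg(P,z0,z1,x0,x1,y0,y1):
    return P[(P[:,2]>z0)&(P[:,2]<z1)&(P[:,0]>x0)&(P[:,0]<x1)&(P[:,1]>y0)&(P[:,1]<y1)]
for fn in ['scene0','side0']:
    P,C=cloud(fn); print('==',fn)
    s=seg(P,.087,.105,.45,.62,.12,.2); 
    vx,vy,cx,cy=cv2.fitLine(s[:,:2].astype(np.float32),cv2.DIST_HUBER,0,.01,.01).ravel()
    print('stop top n',len(s),'z',np.median(s[:,2]),'centre',cx,cy,'yaw',np.degrees(np.arctan2(vy,vx))%180-90 )
    # ramp plane
    th=np.radians(77.5); ex=np.array([np.cos(th),np.sin(th)]); ey=np.array([-ex[1],ex[0]])
    # ramp region relative to rough centre
    c0=np.array([0.512,0.05]); q=np.c_[(P[:,:2]-c0)@ex,(P[:,:2]-c0)@ey,P[:,2]]
    m=(q[:,0]>-.05)&(q[:,0]<.035)&(abs(q[:,1])<.035)&(q[:,2]>.015)&(q[:,2]<.055)
    A=np.c_[P[m,:2],np.ones(m.sum())]; g=np.linalg.lstsq(A,P[m,2],rcond=None)[0]
    print('ramp n',m.sum(),'yaw',np.degrees(np.arctan2(g[1],g[0])),'slope',np.degrees(np.arctan(np.hypot(g[0],g[1]))),'z res',np.std(A@g-P[m,2]))
    print('ramp x where z=.043:',(0.043-g[2]-g[:2]@c0)/(g[:2]@ex))
    # stop in q frame
    s=q[(q[:,2]>.09)&(q[:,2]<.103)&(q[:,0]>.1)&(q[:,0]<.15)&(abs(q[:,1])<.08)]
    print('stop q x pct',np.percentile(s[:,0],[2,50,98]),'y',np.percentile(s[:,1],[1,99]),'z',np.median(s[:,2]))
    s=q[(q[:,2]>.06)&(q[:,2]<.09)&(q[:,0]>.03)&(q[:,0]<.08)&(q[:,1]>.065)&(q[:,1]<.1)]
    print('post q',np.percentile(s[:,0],[2,98]),np.percentile(s[:,1],[2,98]),s[:,2].max())
    # rails: z about ramp+12
    zr=np.array([ (g[:2]@(c0+ex*a)+g[2]) for a in q[:,0]])
    for sg in (1,-1):
        s=q[(q[:,0]>-.06)&(q[:,0]<.03)&(sg*q[:,1]>.045)&(sg*q[:,1]<.08)&(q[:,2]>zr+.008)&(q[:,2]<zr+.016)]
        if len(s)>5: print('rail',sg,len(s),np.percentile(s[:,1],[2,50,98]))
    # plate
    s=q[(q[:,2]>.006)&(q[:,2]<.014)&(abs(q[:,0])<.16)&(abs(q[:,1])<.085)]
    print('plate',len(s),np.percentile(s[:,0],[1,99]),np.percentile(s[:,1],[1,99]))
    # liner
    m=(q[:,2]>.05)&(q[:,0]<-.07)&(q[:,0]>-.16)&(abs(q[:,1])<.06)
    s=P[m]
    from scipy.optimize import least_squares
    def f(p):
        a=np.array([p[0],1-0*p[0],0]) # axis in (q) frame: along y w slope p0
        a/=np.linalg.norm(a); d=q[m]-np.array([p[1],0,p[2]]); d=d-np.outer(d@a,a); return np.linalg.norm(d,axis=1)-.032
    r=least_squares(f,[0,-.11,.06],loss='soft_l1',f_scale=.001); print('liner q: slope',r.x[0],'x',r.x[1],'z',r.x[2],'y ext',np.percentile(q[m][:,1],[1,99]),'rms',np.std(r.fun))
    # keeper bar & knob
    k=P[(P[:,2]>.083)&(q[:,1]<-.055)&(q[:,0]<-.02)&(q[:,0]>-.15)]
    print('knob',len(k),k.mean(0),k.max(0),k.min(0))
    m=(P[:,2]>.06)&(P[:,2]<.083)&(q[:,1]<-.066)&(q[:,0]<.08)&(q[:,0]>-.15)&(q[:,1]>-.16)&(P[:,0]<.61)
    b=q[m]; mid=b[(b[:,0]>-.08)&(b[:,0]<.03)]
    vx,vy,cx,cy=cv2.fitLine(mid[:,:2].astype(np.float32),cv2.DIST_HUBER,0,.01,.01).ravel(); 
    print('bar ang rel q x',np.degrees(np.arctan2(vy,vx)),'through',cx,cy,'x range',np.percentile(b[:,0],[1,99]))
    h=b[b[:,0]>.04]; print('hub',np.percentile(h[:,0],[5,95]),np.percentile(h[:,1],[2,50,98]),np.median(h[:,2]))
E
python3 pose.py
```

```text
== scene0
stop top n 276 z 0.0946033178970489 centre 0.5285724 0.16668019 yaw 77.78192
ramp n 898 yaw 77.8982478132941 slope 8.090718764062302 z res 0.0012503109717506458
ramp x where z=.043: 0.0467519225072953
stop q x pct [0.11430072 0.11890637 0.1266453 ] y [-0.05301371  0.06775411] z 0.09491673833378689
post q [0.04929431 0.05593704] [0.07613215 0.09557007] 0.08056641767283546
rail 1 107 [0.06275794 0.06585225 0.07022892]
rail -1 74 [-0.05363534 -0.0503546  -0.04656891]
plate 763 [-0.15699601  0.15716696] [-0.08056848  0.06856113]
liner q: slope -0.0014174997291862856 x -0.12326197270472744 z 0.05065718013624983 y ext [-0.04443562  0.05639124] rms 0.0055485646740092535
knob 1188 [ 0.9019163  -0.12006793  0.12314921] [ 0.93454716 -0.06471921  0.15224323] [ 0.56590761 -0.19560759  0.08305746]
bar ang rel q x 4.7991705 through -0.02544381 -0.08172844 x range [-0.1191225  0.0497286]
hub [0.04021736 0.05099124] [-0.08165141 -0.07854074 -0.06664279] 0.07745523387608966
== side0
stop top n 449 z 0.09615586697679057 centre 0.52558255 0.17378293 yaw 77.59511
ramp n 1180 yaw 76.33673800599
[... 167 characters left out ...]
069] z 0.09619583810305243
post q [0.05076353 0.05734029] [0.07698585 0.09607602] 0.08119921278523567
rail 1 146 [0.06422152 0.06763092 0.07036507]
rail -1 135 [-0.05389933 -0.04991688 -0.0473549 ]
plate 1302 [-0.15014971  0.14535403] [-0.07473091  0.08148886]
liner q: slope -0.005633964160776717 x -0.1227744085341085 z 0.05075228232367993 y ext [-0.0411816   0.05939085] rms 0.004540385004767954
knob 723 [ 0.92031392 -0.12303267  0.11389591] [ 1.91694746 -0.06104712  0.1529296 ] [ 0.56418156 -0.32538936  0.08321817]
bar ang rel q x 5.6641335 through -0.022867834 -0.07599877 x range [-0.11487299  0.05509446]
hub [0.04318508 0.05530544] [-0.08065492 -0.06922624 -0.0661351 ] 0.07796980051546376
```

Request:
{"method": "step_arm", "body": {
  "commands": [
    {"tx": 0.14,"ty": -0.2,"tz": 0,"az": -0.16,"hand": -0.2},
    {"tx": 0.28,"ty": -0.4,"tz": 0,"az": -0.32,"hand": -0.2},
    {"tx": 0.42,"ty": -0.6,"tz": 0,"az": -0.48,"hand": -0.2},
    {"tx": 0.56,"ty": -0.8,"tz": 0,"az": -0.64,"hand": -0.2},
    {"tx": 0.7,"ty": -1.0,"tz": 0,"az": -0.8,"hand": -0.2}
  ]
}}

```text
validation failed for argument at $.co...
```

Request:
{"method": "step_arm", "body": {
  "commands": [
    {"tx": 0.05,"ty": -0.2,"tz": 0,"az": -0.12,"hand": -0.2},
    {"tx": 0.1,"ty": -0.4,"tz": 0,"az": -0.23,"hand": -0.2},
    {"tx": 0.15,"ty": -0.6,"tz": 0,"az": -0.35,"hand": -0.2},
    {"tx": 0.2,"ty": -0.8,"tz": 0,"az": -0.47,"hand": -0.2},
    {"tx": 0.24,"ty": -1.0,"tz": 0,"az": -0.58,"hand": -0.2}
  ]
}}

```text
validation failed for argument at $.co...
```

Request:
{"method": "step_arm", "body": {
  "commands": [
    {"tx": 0.14,"ty": -0.2,"tz": 0,"ax": 0,"ay": 0,"az": -0.16,"hand": -0.2},
    {"tx": 0.28,"ty": -0.4,"tz": 0,"ax": 0,"ay": 0,"az": -0.32,"hand": -0.2},
    {"tx": 0.42,"ty": -0.6,"tz": 0,"ax": 0,"ay": 0,"az": -0.48,"hand": -0.2},
    {"tx": 0.56,"ty": -0.8,"tz": 0,"ax": 0,"ay": 0,"az": -0.64,"hand": -0.2},
    {"tx": 0.7,"ty": -1.0,"tz": 0,"ax": 0,"ay": 0,"az": -0.8,"hand": -0.2}
  ]
}}

```text
t: 0.78
tool_pos: [0.4046, 0.3832, 0.2393]
eef_rot: [-0.0, 0.56, 0.828, 0.0]
contact_force: [0.3, -0.4, -0.2]
grip_width: 0.0512
```

Request:
{"method": "step_arm", "body": {
  "commands": [
    {"tx": 0.05,"ty": -0.2,"tz": 0,"ax": 0,"ay": 0,"az": -0.12,"hand": -0.2},
    {"tx": 0.1,"ty": -0.4,"tz": 0,"ax": 0,"ay": 0,"az": -0.23,"hand": -0.2},
    {"tx": 0.15,"ty": -0.6,"tz": 0,"ax": 0,"ay": 0,"az": -0.35,"hand": -0.2},
    {"tx": 0.2,"ty": -0.8,"tz": 0,"ax": 0,"ay": 0,"az": -0.47,"hand": -0.2},
    {"tx": 0.24,"ty": -1.0,"tz": 0,"ax": 0,"ay": 0,"az": -0.58,"hand": -0.2}
  ]
}}

```text
t: 1.4
tool_pos: [0.4639, 0.1334, 0.2394]
eef_rot: [0.0, 0.782, 0.624, 0.0]
contact_force: [0.8, -0.9, 0.4]
grip_width: 0.0511
```

Request:
{"method": "step_arm", "body": {
  "commands": [
    {"tx": 0,"ty": -0.2,"tz": 0,"ax": 0,"ay": 0,"az": 0,"hand": -0.2},
    {"tx": 0,"ty": -0.4,"tz": 0,"ax": 0,"ay": 0,"az": 0,"hand": -0.2},
    {"tx": 0,"ty": -0.6,"tz": 0,"ax": 0,"ay": 0,"az": 0,"hand": -0.2},
    {"tx": 0,"ty": -0.8,"tz": 0,"ax": 0,"ay": 0,"az": 0,"hand": -0.2},
    {"tx": 0,"ty": -1.0,"tz": 0,"ax": 0,"ay": 0,"az": 0,"hand": -0.2}
  ]
}}

```text
t: 2.02
tool_pos: [0.4635, -0.1163, 0.2394]
eef_rot: [-0.0, 0.78, 0.625, 0.0]
contact_force: [0.6, 0.1, 0.8]
grip_width: 0.0513
```

```bash
python3 - <<'E'
from h import *
im=cap('wrist','w1'); s=monitor.get_state(); print(s['tool_pos'],s['eef_rot'],s['contact_force'],s['joints'])
ex=np.array([.2147,.9767,0]);ey=np.array([-.9767,.2147,0]);o=np.array([.5024,.045,0])
pts={'l+':(-116.8,50,51.2),'l-':(-116.8,-50,51.2),'c+':(55,56,43),'c-':(55,-56,43),'s+':(124,60,96),'s-':(124,-60,96),'piv':(52,-80,69),'post':(60,78,78),'plat+':(150,70,10),'lip':(-150,70,10),'seat':(92,0,68)}
c=im['color'].copy()
for k,p in pts.items():
    w=o+ex*p[0]/1e3+ey*p[1]/1e3+[0,0,p[2]/1e3]; u=proj(im,w)[0]; cv2.circle(c,tuple(int(round(a)) for a in u),3,(0,255,0),1); cv2.putText(c,k,(int(u[0])+4,int(u[1])),0,.4,(0,255,0))
cv2.imwrite('pics/w1m.png',c)
E
```

```text
[ 0.4626349  -0.12390955  0.23995257] [ 2.20738379e-03  7.83383052e-01  6.21534818e-01 -7.69239640e-04] [-0.3418164  -4.97078623  0.56016759] [-0.39448411  0.15326292  0.63926279  2.01233757 -0.1033953   1.00578714
  0.06502572]
```

View pics/w1m.png

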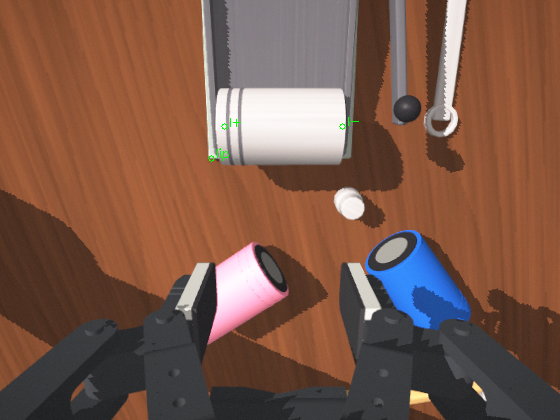

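```bash
python3 - <<'E'
from h import *
im=load('w1'); print(np.round(im['cam_to_world'],3))
for n,uv,z in [('pink near corner',(288,292),.032),('pink top near',(250,243),.032),('pink right-bottom',(288,292),.01),('blue left',(366,262),.032),('blue top',(385,235),.05),('socket',(345,190),.034)]:
    print(n,np.round(plane(im,uv,z)[0],3))
for f in [(.4638,-.1306)]:
  ex=np.array([.2147,.9767]);ey=np.array([-.9767,.2147])
  for s in (1,-1):
    for a in (-.011,.011):
      for b in (.025,.042): print(s,np.round(np.array(f)+a*ex+s*b*ey,3), np.round(proj(im,[*(np.array(f)+a*ex+s*b*ey),.04])[0]))
E
```

```text
[[ 0.976  0.209  0.064  0.478]
 [-0.218  0.934  0.284 -0.044]
 [-0.001 -0.291  0.957  0.374]
 [ 0.     0.     0.     1.   ]]
pink near corner [ 0.446 -0.235  0.032]
pink top near [ 0.421 -0.173  0.032]
pink right-bottom [ 0.444 -0.247  0.01 ]
blue left [ 0.53  -0.219  0.032]
blue top [ 0.548 -0.186  0.05 ]
socket [ 0.521 -0.14   0.034]
1 [ 0.437 -0.136] [256. 206.]
1 [ 0.42  -0.132] [238. 206.]
1 [ 0.442 -0.114] [256. 183.]
1 [ 0.425 -0.111] [237. 183.]
-1 [ 0.486 -0.147] [310. 206.]
-1 [ 0.502 -0.15 ] [328. 206.]
-1 [ 0.491 -0.125] [311. 183.]
-1 [ 0.507 -0.129] [329. 183.]
```

Request:
{"method": "step_arm", "body": {
  "commands": [
    {"tx": 0.0,"ty": -0.03,"tz": -0.12,"ax": 0,"ay": 0,"az": 0,"hand": -0.2},
    {"tx": 0.01,"ty": -0.03,"tz": -0.3,"ax": 0,"ay": 0,"az": 0,"hand": -0.2},
    {"tx": 0.01,"ty": -0.03,"tz": -0.44,"ax": 0,"ay": 0,"az": 0,"hand": -0.2},
    {"tx": 0.01,"ty": -0.03,"tz": -0.54,"ax": 0,"ay": 0,"az": 0,"hand": -0.2},
    {"tx": 0.01,"ty": -0.03,"tz": -0.6,"ax": 0,"ay": 0,"az": 0,"hand": -0.2}
  ]
}}

```text
t: 2.7
tool_pos: [0.4657, -0.1221, 0.0881]
eef_rot: [-0.001, 0.78, 0.625, -0.001]
contact_force: [0.2, -0.5, -0.8]
grip_width: 0.0515
```

Request:
{"method": "step_arm", "body": {
  "commands": [
    {"tx": 0.0,"ty": 0,"tz": -0.04,"ax": 0,"ay": 0,"az": 0,"hand": -0.2},
    {"tx": 0,"ty": 0,"tz": -0.08,"ax": 0,"ay": 0,"az": 0,"hand": -0.2},
    {"tx": 0,"ty": 0,"tz": -0.12,"ax": 0,"ay": 0,"az": 0,"hand": -0.2},
    {"tx": 0,"ty": 0,"tz": -0.15,"ax": 0,"ay": 0,"az": 0,"hand": -0.2},
    {"tx": 0,"ty": 0,"tz": -0.165,"ax": 0,"ay": 0,"az": 0,"hand": -0.2}
  ]
}}

```text
t: 3.32
tool_pos: [0.4662, -0.1224, 0.0477]
eef_rot: [-0.0, 0.781, 0.625, -0.0]
contact_force: [-0.2, -0.0, 0.1]
grip_width: 0.0513
```

```bash
python3 - <<'E'
from h import *
s=monitor.get_state(); print(s['tool_pos'],s['eef_rot'],s['contact_force'])
c=[cap(n,n+'1')['color'] for n in ('scene','side','wrist')]
a=cv2.resize(c[0][130:290,215:415],None,fx=2,fy=2); b=cv2.resize(c[1][160:320,200:400],None,fx=2,fy=2)
cv2.imwrite('pics/m1.png',np.hstack([a,b])); cv2.imwrite('pics/w2.png',c[2])
E
```

```text
[ 0.46618419 -0.12241734  0.04771645] [-6.42428002e-05  7.80508750e-01  6.25144851e-01 -3.53864803e-05] [-0.20681542 -0.01340939  0.14378624]
```

View pics/m1.png

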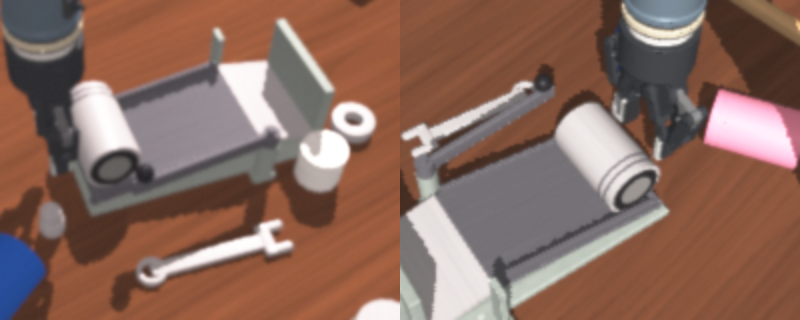

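View pics/w2.png

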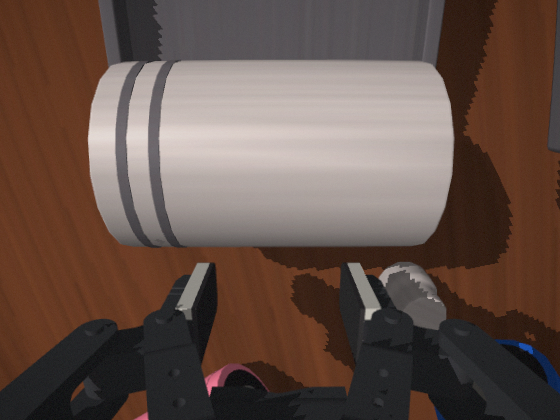

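Request:
{"method": "step_arm", "body": {
  "commands": [
    {"tx": 0.003,"ty": 0.012,"tz": 0.002,"ax": 0,"ay": 0,"az": 0,"hand": -0.2},
    {"tx": 0.005,"ty": 0.024,"tz": 0.003,"ax": 0,"ay": 0,"az": 0,"hand": -0.2},
    {"tx": 0.008,"ty": 0.036,"tz": 0.005,"ax": 0,"ay": 0,"az": 0,"hand": -0.2},
    {"tx": 0.01,"ty": 0.048,"tz": 0.006,"ax": 0,"ay": 0,"az": 0,"hand": -0.2},
    {"tx": 0.013,"ty": 0.06,"tz": 0.008,"ax": 0,"ay": 0,"az": 0,"hand": -0.2}
  ]
}}

```text
t: 4.1
tool_pos: [0.4695, -0.1077, 0.0502]
eef_rot: [0.0, 0.781, 0.625, -0.0]
contact_force: [-0.1, -2.3, 1.2]
grip_width: 0.051
```

Request:
{"method": "step_arm", "body": {
  "commands": [
    {"tx": 0.003,"ty": 0.015,"tz": 0.002,"ax": 0,"ay": 0,"az": 0,"hand": -0.2},
    {"tx": 0.006,"ty": 0.03,"tz": 0.004,"ax": 0,"ay": 0,"az": 0,"hand": -0.2},
    {"tx": 0.01,"ty": 0.045,"tz": 0.006,"ax": 0,"ay": 0,"az": 0,"hand": -0.2},
    {"tx": 0.013,"ty": 0.06,"tz": 0.008,"ax": 0,"ay": 0,"az": 0,"hand": -0.2},
    {"tx": 0.016,"ty": 0.075,"tz": 0.01,"ax": 0,"ay": 0,"az": 0,"hand": -0.2}
  ]
}}

```text
t: 4.72
tool_pos: [0.4735, -0.0884, 0.0526]
eef_rot: [0.0, 0.78, 0.625, 0.0]
contact_force: [-0.4, -2.9, 1.7]
grip_width: 0.0513
```

```bash
python3 - <<'E'
from h import *
s=monitor.get_state(); print(s['tool_pos'],s['contact_force'])
c=[cap(n,n+'2')['color'] for n in ('wrist','side')]
b=cv2.resize(c[1][160:320,180:400],None,fx=2,fy=2)
cv2.imwrite('pics/m2.png',np.hstack([c[0][:320],b])[:, :800] if 0 else np.hstack([cv2.resize(c[0],(427,320)),b[:,:370]]))
E
```

```text
[ 0.47352946 -0.0883999   0.05261581] [-0.42904636 -2.89603138  1.72871912]
```

View pics/m2.png

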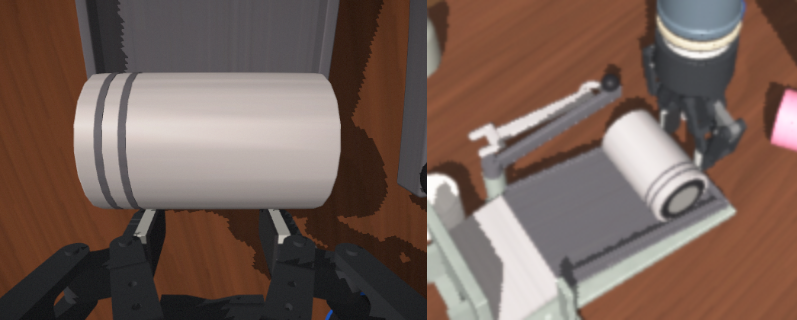

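Request:
{"method": "step_arm", "body": {
  "commands": [
    {"tx": 0.004,"ty": 0.019,"tz": 0.003,"ax": 0,"ay": 0,"az": 0,"hand": -0.2},
    {"tx": 0.009,"ty": 0.039,"tz": 0.006,"ax": 0,"ay": 0,"az": 0,"hand": -0.2},
    {"tx": 0.013,"ty": 0.058,"tz": 0.008,"ax": 0,"ay": 0,"az": 0,"hand": -0.2},
    {"tx": 0.017,"ty": 0.077,"tz": 0.011,"ax": 0,"ay": 0,"az": 0,"hand": -0.2},
    {"tx": 0.021,"ty": 0.097,"tz": 0.014,"ax": 0,"ay": 0,"az": 0,"hand": -0.2}
  ]
}}

```text
t: 5.45
tool_pos: [0.4788, -0.0641, 0.0561]
eef_rot: [0.0, 0.781, 0.625, 0.0]
contact_force: [-0.7, -2.9, 0.1]
grip_width: 0.0514
```

Request:
{"method": "step_arm", "body": {
  "commands": [
    {"tx": 0.004,"ty": 0.019,"tz": 0.003,"ax": 0,"ay": 0,"az": 0,"hand": -0.2},
    {"tx": 0.009,"ty": 0.039,"tz": 0.006,"ax": 0,"ay": 0,"az": 0,"hand": -0.2},
    {"tx": 0.013,"ty": 0.058,"tz": 0.008,"ax": 0,"ay": 0,"az": 0,"hand": -0.2},
    {"tx": 0.017,"ty": 0.077,"tz": 0.011,"ax": 0,"ay": 0,"az": 0,"hand": -0.2},
    {"tx": 0.021,"ty": 0.097,"tz": 0.014,"ax": 0,"ay": 0,"az": 0,"hand": -0.2}
  ]
}}

```text
t: 6.08
tool_pos: [0.484, -0.0399, 0.0596]
eef_rot: [-0.0, 0.781, 0.625, -0.0]
contact_force: [-0.9, -1.8, 0.2]
grip_width: 0.0512
```

```bash
python3 - <<'E'
from h import *
s=monitor.get_state(); print(s['tool_pos'],s['contact_force'])
c=[cap(n,n+'3')['color'] for n in ('wrist','side')]
b=cv2.resize(c[1][160:320,180:400],None,fx=2,fy=2)
cv2.imwrite('pics/m3.png',np.hstack([cv2.resize(c[0],(427,320)),b[:,:370]]))
E
```

```text
[ 0.48400718 -0.03988178  0.05960986] [-0.93482799 -1.83583505  0.19002163]
```

View pics/m3.png

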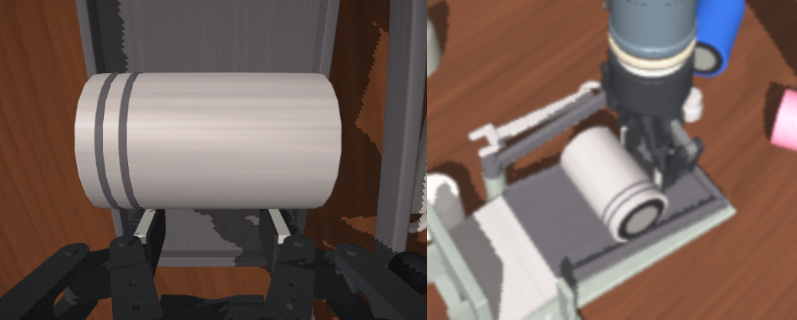

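Request:
{"method": "step_arm", "body": {
  "commands": [
    {"tx": 0.004,"ty": 0.019,"tz": 0.003,"ax": 0,"ay": 0,"az": 0,"hand": -0.2},
    {"tx": 0.009,"ty": 0.039,"tz": 0.006,"ax": 0,"ay": 0,"az": 0,"hand": -0.2},
    {"tx": 0.013,"ty": 0.058,"tz": 0.008,"ax": 0,"ay": 0,"az": 0,"hand": -0.2},
    {"tx": 0.017,"ty": 0.077,"tz": 0.011,"ax": 0,"ay": 0,"az": 0,"hand": -0.2},
    {"tx": 0.021,"ty": 0.097,"tz": 0.014,"ax": 0,"ay": 0,"az": 0,"hand": -0.2}
  ]
}}

```text
t: 6.8
tool_pos: [0.4893, -0.0156, 0.0631]
eef_rot: [0.0, 0.781, 0.625, 0.0]
contact_force: [0.2, -2.2, 0.3]
grip_width: 0.0512
```

Request:
{"method": "step_arm", "body": {
  "commands": [
    {"tx": 0.004,"ty": 0.019,"tz": 0.003,"ax": 0,"ay": 0,"az": 0,"hand": -0.2},
    {"tx": 0.009,"ty": 0.039,"tz": 0.006,"ax": 0,"ay": 0,"az": 0,"hand": -0.2},
    {"tx": 0.013,"ty": 0.058,"tz": 0.008,"ax": 0,"ay": 0,"az": 0,"hand": -0.2},
    {"tx": 0.017,"ty": 0.077,"tz": 0.011,"ax": 0,"ay": 0,"az": 0,"hand": -0.2},
    {"tx": 0.021,"ty": 0.097,"tz": 0.014,"ax": 0,"ay": 0,"az": 0,"hand": -0.2}
  ]
}}

```text
t: 7.42
tool_pos: [0.4945, 0.0086, 0.0666]
eef_rot: [0.0, 0.781, 0.625, 0.0]
contact_force: [-1.2, -1.6, 0.4]
grip_width: 0.0515
```

Request:
{"method": "step_arm", "body": {
  "commands": [
    {"tx": 0.004,"ty": 0.019,"tz": 0.003,"ax": 0,"ay": 0,"az": 0,"hand": -0.2},
    {"tx": 0.009,"ty": 0.039,"tz": 0.006,"ax": 0,"ay": 0,"az": 0,"hand": -0.2},
    {"tx": 0.013,"ty": 0.058,"tz": 0.008,"ax": 0,"ay": 0,"az": 0,"hand": -0.2},
    {"tx": 0.017,"ty": 0.077,"tz": 0.011,"ax": 0,"ay": 0,"az": 0,"hand": -0.2},
    {"tx": 0.021,"ty": 0.097,"tz": 0.014,"ax": 0,"ay": 0,"az": 0,"hand": -0.2}
  ]
}}

```text
t: 8.05
tool_pos: [0.4998, 0.0329, 0.0701]
eef_rot: [0.0, 0.781, 0.625, 0.0]
contact_force: [0.2, -2.2, 0.4]
grip_width: 0.0511
```

```bash
python3 - <<'E'
from h import *
s=monitor.get_state(); print(s['tool_pos'],s['contact_force'])
c=[cap(n,n+'4')['color'] for n in ('wrist','side')]
b=cv2.resize(c[1][180:340,160:380],None,fx=2,fy=2)
cv2.imwrite('pics/m4.png',np.hstack([cv2.resize(c[0],(427,320)),b[:,:370]]))
E
```

```text
[0.49980876 0.03286985 0.07014099] [ 0.18392505 -2.2265272   0.38941146]
```

View pics/m4.png

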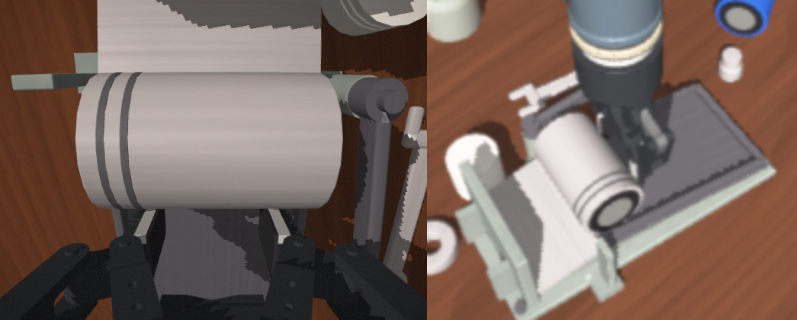

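Request:
{"method": "step_arm", "body": {
  "commands": [
    {"tx": 0.003,"ty": 0.015,"tz": 0.002,"ax": 0,"ay": 0,"az": 0,"hand": -0.2},
    {"tx": 0.007,"ty": 0.03,"tz": 0.004,"ax": 0,"ay": 0,"az": 0,"hand": -0.2},
    {"tx": 0.01,"ty": 0.045,"tz": 0.006,"ax": 0,"ay": 0,"az": 0,"hand": -0.2},
    {"tx": 0.013,"ty": 0.06,"tz": 0.008,"ax": 0,"ay": 0,"az": 0,"hand": -0.2},
    {"tx": 0.017,"ty": 0.075,"tz": 0.01,"ax": 0,"ay": 0,"az": 0,"hand": -0.2}
  ]
}}

```text
t: 8.78
tool_pos: [0.504, 0.0516, 0.0726]
eef_rot: [-0.0, 0.781, 0.625, 0.0]
contact_force: [-1.5, -1.6, 0.0]
grip_width: 0.0513
```

Request:
{"method": "step_arm", "body": {
  "commands": [
    {"tx": 0.003,"ty": 0.015,"tz": 0,"ax": 0,"ay": 0,"az": 0,"hand": -0.2},
    {"tx": 0.007,"ty": 0.03,"tz": 0,"ax": 0,"ay": 0,"az": 0,"hand": -0.2},
    {"tx": 0.01,"ty": 0.045,"tz": 0,"ax": 0,"ay": 0,"az": 0,"hand": -0.2},
    {"tx": 0.013,"ty": 0.06,"tz": 0,"ax": 0,"ay": 0,"az": 0,"hand": -0.2},
    {"tx": 0.017,"ty": 0.075,"tz": 0,"ax": 0,"ay": 0,"az": 0,"hand": -0.2}
  ]
}}

```text
t: 9.4
tool_pos: [0.5083, 0.0704, 0.0726]
eef_rot: [-0.0, 0.78, 0.625, 0.0]
contact_force: [0.4, -0.8, -0.7]
grip_width: 0.0513
```

```bash
python3 - <<'E'
from h import *
s=monitor.get_state(); print(s['tool_pos'],s['contact_force'])
c=[cap(n,n+'5')['color'] for n in ('wrist','side')]
b=cv2.resize(c[1][180:340,160:380],None,fx=2,fy=2)
cv2.imwrite('pics/m5.png',np.hstack([cv2.resize(c[0],(427,320)),b[:,:370]]))
E
```

```text
[0.50829933 0.0704147  0.07257346] [ 0.43296032 -0.80983703 -0.72149311]
```

View pics/m5.png

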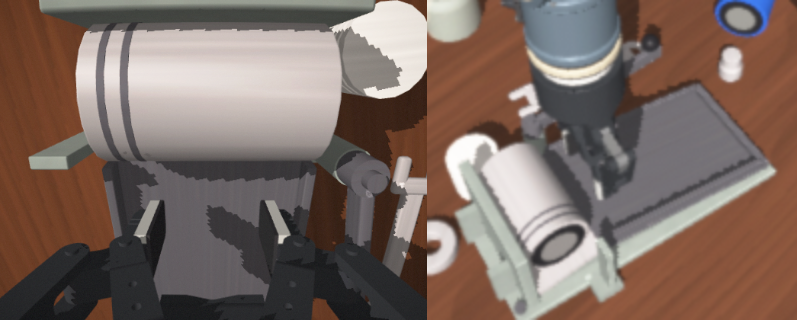

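Request:
{"method": "step_arm", "body": {
  "commands": [
    {"tx": 0,"ty": -0.01,"tz": 0.05,"ax": 0,"ay": 0,"az": 0,"hand": -0.2},
    {"tx": 0,"ty": -0.02,"tz": 0.15,"ax": 0,"ay": 0,"az": 0,"hand": -0.2},
    {"tx": 0,"ty": -0.02,"tz": 0.3,"ax": 0,"ay": 0,"az": 0,"hand": 0},
    {"tx": 0,"ty": -0.02,"tz": 0.4,"ax": 0,"ay": 0,"az": 0,"hand": 0.5},
    {"tx": 0,"ty": -0.02,"tz": 0.45,"ax": 0,"ay": 0,"az": 0,"hand": 1}
  ]
}}

```text
t: 10.12
tool_pos: [0.5089, 0.0646, 0.1871]
eef_rot: [0.0, 0.781, 0.625, 0.001]
contact_force: [-0.2, -0.3, -0.6]
grip_width: 0.0071
```

Request:
{"method": "step_arm", "body": {
  "commands": [
    {"tx": 0.06,"ty": -0.08,"tz": 0.03,"ax": 0,"ay": 0,"az": 0,"hand": 1},
    {"tx": 0.16,"ty": -0.2,"tz": 0.03,"ax": 0,"ay": 0,"az": 0,"hand": 1},
    {"tx": 0.26,"ty": -0.28,"tz": 0.03,"ax": 0,"ay": 0,"az": 0,"hand": 1},
    {"tx": 0.36,"ty": -0.35,"tz": 0.03,"ax": 0,"ay": 0,"az": 0,"hand": 1},
    {"tx": 0.41,"ty": -0.4,"tz": 0.03,"ax": 0,"ay": 0,"az": 0,"hand": 1}
  ]
}}

```text
t: 10.75
tool_pos: [0.6112, -0.0361, 0.1922]
eef_rot: [0.0, 0.781, 0.625, -0.001]
contact_force: [0.5, 0.1, -0.1]
grip_width: 0.0001
```

```bash
python3 - <<'E'
from h import *
s=monitor.get_state(); print(s['tool_pos'],s['contact_force'],s['grip_width'])
c=[cap(n,n+'6')['color'] for n in ('wrist','side','scene')]
cv2.imwrite('pics/m6.png',c[0])
E
cat > liner.py <<'E'
from top import *
from scipy.optimize import least_squares
import sys
o=np.array([.5024,.045]); th=np.radians(77.6); ex=np.array([np.cos(th),np.sin(th)]);ey=np.array([-ex[1],ex[0]])
for fn in sys.argv[1:]:
    P,C=cloud(fn); q=np.c_[(P[:,:2]-o)@ex,(P[:,:2]-o)@ey,P[:,2]]
    m=(q[:,2]>.06)&(q[:,2]<.104)&(q[:,0]>.06)&(q[:,0]<.112)&(abs(q[:,1])<.056)&(C.min(1)>0)
    def f(p):
        a=np.array([p[0],1,0]);a/=np.linalg.norm(a); d=q[m]-[p[1],0,p[2]]; d=d-np.outer(d@a,a); return np.linalg.norm(d,axis=1)-.032
    r=least_squares(f,[0,.09,.068],loss='soft_l1',f_scale=.0015); print(fn,m.sum(),'yaw',r.x[0],'x,z',r.x[1:],'y',np.percentile(q[m][:,1],[1,99]),'rms',np.median(abs(r.fun)))
    s=q[(q[:,2]>.089)&(q[:,2]<.103)&(q[:,0]>.112)&(q[:,0]<.15)&(abs(q[:,1])<.07)]; print(' stop',np.percentile(s[:,0],[3,97]),np.percentile(s[:,1],[2,98]))
    k=q[(q[:,2]>.083)&(q[:,2]<.105)&(q[:,1]<-.06)&(q[:,1]>-.13)&(q[:,0]<0)&(q[:,0]>-.15)]
    if len(k): print(' knob',len(k),np.median(k,0),k.min(0),k.max(0))
    k=q[(q[:,2]>.06)&(q[:,2]<.083)&(q[:,1]<-.066)&(q[:,1]>-.12)&(q[:,0]<.08)&(q[:,0]>-.15)]
    if len(k)>20:
        mid=k[(k[:,0]<.03)&(k[:,0]>-.08)]; l=cv2.fitLine(mid[:,:2].astype(np.float32),cv2.DIST_HUBER,0,.01,.01).ravel(); h=k[k[:,0]>.04]
        print(' bar',np.degrees(np.arctan2(l[1],l[0])),l[2:],'hub x',np.percentile(h[:,0],[2,98]) if len(h) else '', 'hub y',np.percentile(h[:,1],[2,98]) if len(h) else '')
E
python3 liner.py wrist6 side6 scene6
```

```text
[ 0.61124565 -0.03610783  0.19219187] [ 0.53528862  0.07760377 -0.1483533 ] 0.0001479812673485612
wrist6 5116 yaw -0.012922444423407545 x,z [0.09177683 0.06851466] y [-0.04968963  0.04798761] rms 0.0005382709851538339Traceback (most recent call last):
  File "liner.py", line 11, in <module>
    s=q[(q[:,2]>.089)&(q[:,2]<.103)&(q[:,0]>.112)&(q[:,0]<.15)&(abs(q[:,1])<.07)]; print(' stop',np.percentile(s[:,0],[3,97]),np.percentile(s[:,1],[2,98]))
                                                                                                 ~~~~~~~~~~~~~^^^^^^^^^^^^^^^
    return _quantile_unchecked(
        a, q, axis, out, overwrite_input, method, keepdims, weights)
    return _ureduce(a,
                    func=_quantile_ureduce_func,
    ...<5 lines>...
                    overwrite_input=overwrite_input,
                    method=method)
    r = func(a, **kwargs)
    result = _quantile(arr,
                       quantiles=q,
    ...<2 lines>...
                       out=out,
                       weights=wgt)
    slices_having_nans = np.isnan(arr[-1, ...])
                                  ~~~^^^^^^^^^
IndexError: index -1 is out of bounds for axis 0 with size 0
```

View pics/m6.png

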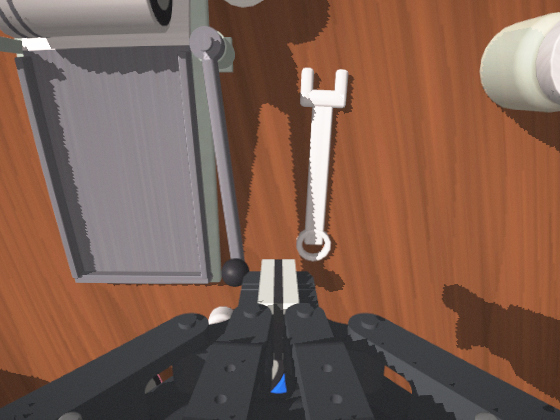

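Fitting the wrist depth puts the liner at x = 91.8 mm, z = 68.5 mm, which is home, with 13 mrad of yaw. In the wrist view the keeper bar runs from its pivot at (207,42) to its knob at (235,272), and the fingers are just to the right of the knob. Next I'll measure the bar.

```bash
sed -i "s/print(' stop'/len(s) and print(' stop'/" liner.py; python3 liner.py wrist6 side6 scene6; python3 - <<'E'
from h import *
im=load('wrist6'); th=np.radians(77.6); ex=np.array([np.cos(th),np.sin(th)]);ey=np.array([-ex[1],ex[0]]); o=np.array([.5024,.045])
for n,uv,z in [('pivot',(208,41),.08),('knob',(235,272),.088),('bar1L',(208,62),.078),('bar1R',(215,60),.078),('bar2L',(230,250),.078),('bar2R',(240,250),.078),('fing',(278,300),.185)]:
    p=plane(im,uv,z)[0]; print(n,np.round(p,4),'cradle',np.round([(p[:2]-o)@ex,(p[:2]-o)@ey],4))
E
```

```text
wrist6 5116 yaw -0.012922444423407545 x,z [0.09177683 0.06851466] y [-0.04968963  0.04798761] rms 0.0005382709851538339
 knob 570 [-0.09691255 -0.09229946  0.09467652] [-0.10900817 -0.1012829   0.08381131] [-0.0904751  -0.08292048  0.09865758]
 bar 5.260544 [-0.02372517 -0.0857681 ] hub x [0.0405795  0.05942665] hub y [-0.08716922 -0.06833624]
side6 1512 yaw 0.015049749355240213 x,z [0.0925067  0.06752691] y [-0.04936806  0.05109942] rms 0.0007876368381380342
 stop [0.11254765 0.13616537] [-0.05798957  0.06059999]
 knob 67 [-0.09605237 -0.09121428  0.09375971] [-0.10787895 -0.10165527  0.08467454] [-0.08887681 -0.08580581  0.09927867]
 bar 5.9524417 [-0.02781156 -0.08535389] hub x [0.04066162 0.06208319] hub y [-0.08883906 -0.07030061]
scene6 859 yaw -0.043005908753070685 x,z [0.08994767 0.06708049] y [-0.05267919  0.04135696] rms 0.0012275867826532297
 stop [0.12146381 0.13287006] [-0.06130389  0.05739507]
 knob 76 [-0.10188178 -0.09864085  0.09431537] [-0.10976781 -0.10476214  0.0863668 ] [-0.09158208 -0.08894906  0.09900842]
 bar 5.608343 [-0.038787   -0.09172593] hub x [0.04021466 0.05851506] hub y [-0.0900199  -0.07377362]
pivot [0.5914 0.0776 0.08  ] cradle [ 0.051  -0.0799]
knob [ 0.5705 -0.0732  0.088 ] cradle [-0.1008 -0.0919]
bar1L [0.5879 0.066  0.078 ] cradle [ 0.0389 -0.079 ]
bar1R [0.5925 0.0661 0.078 ] cradle [ 0.04   -0.0834]
bar2L [ 0.5691 -0.0601  0.078 ] cradle [-0.0883 -0.0877]
bar2R [ 0.5762 -0.0617  0.078 ] cradle [-0.0883 -0.0949]
fing [ 0.6079 -0.0455  0.185 ] cradle [-0.0657 -0.1225]
```

Request:
{"method": "step_arm", "body": {
  "commands": [
    {"tx": 0,"ty": 0,"tz": -0.1,"ax": 0,"ay": 0,"az": 0,"hand": 1},
    {"tx": 0,"ty": 0,"tz": -0.24,"ax": 0,"ay": 0,"az": 0,"hand": 1},
    {"tx": 0,"ty": 0,"tz": -0.36,"ax": 0,"ay": 0,"az": 0,"hand": 1},
    {"tx": 0,"ty": 0,"tz": -0.45,"ax": 0,"ay": 0,"az": 0,"hand": 1},
    {"tx": 0,"ty": 0,"tz": -0.49,"ax": 0,"ay": 0,"az": 0,"hand": 1}
  ]
}}

```text
t: 11.52
tool_pos: [0.6091, -0.0335, 0.0689]
eef_rot: [-0.001, 0.78, 0.626, -0.001]
contact_force: [-0.3, -0.5, 0.2]
grip_width: -0.0004
```

```bash
python3 - <<'E'
from h import *
s=monitor.get_state(); print(s['tool_pos'],s['contact_force'])
th=np.radians(77.6); ex=np.array([np.cos(th),np.sin(th)]);ey=np.array([-ex[1],ex[0]]); o=np.array([.5024,.045])
pv=np.array([.0515,-.0797]); r=.108
def pos(t):
    n=np.array([np.cos(t),np.sin(t)]); d=np.array([-np.sin(t),np.cos(t)])
    c=pv+r*d-(.004+.011*abs(n[0])+.0145*abs(n[1]))*n
    return o+c[0]*ex+c[1]*ey
cur=np.array(s['tool_pos'][:2])
ts=np.linspace(1.63,0.03,28); W=[pos(t) for t in ts]
start=[cur+(W[0]-cur)*f for f in (.5,1)]
W=np.array(start+W[1:]); 
while len(W)%5: W=np.vstack([W,W[-1]])
base=cur
for i in range(0,len(W),5):
    R=np.round((W[i:i+5]-base)/.25,3); print(i//5,np.round(ts[min(i+3,27)],2),R.tolist()); base=base+R[-1]*.25
E
```

```text
[ 0.60912986 -0.03350693  0.06889918] [-0.27278886 -0.47968314  0.21699103]
0 1.45 [[-0.032, 0.004], [-0.063, 0.008], [-0.092, 0.009], [-0.115, 0.01], [-0.139, 0.013]]
1 1.16 [[-0.024, 0.004], [-0.047, 0.009], [-0.071, 0.016], [-0.094, 0.024], [-0.117, 0.034]]
2 0.86 [[-0.023, 0.011], [-0.045, 0.023], [-0.067, 0.037], [-0.088, 0.053], [-0.108, 0.07]]
3 0.56 [[-0.019, 0.018], [-0.037, 0.038], [-0.054, 0.058], [-0.07, 0.08], [-0.085, 0.104]]
4 0.27 [[-0.013, 0.024], [-0.025, 0.049], [-0.035, 0.076], [-0.043, 0.103], [-0.05, 0.13]]
5 0.03 [[-0.005, 0.028], [-0.008, 0.057], [-0.009, 0.086], [-0.008, 0.115], [-0.008, 0.115]]
```

Request:
{"method": "step_arm", "body": {
  "commands": [
    {"tx": -0.032,"ty": 0.004,"tz": 0,"ax": 0,"ay": 0,"az": 0,"hand": 1},
    {"tx": -0.063,"ty": 0.008,"tz": 0,"ax": 0,"ay": 0,"az": 0,"hand": 1},
    {"tx": -0.092,"ty": 0.009,"tz": 0,"ax": 0,"ay": 0,"az": 0,"hand": 1},
    {"tx": -0.115,"ty": 0.01,"tz": 0,"ax": 0,"ay": 0,"az": 0,"hand": 1},
    {"tx": -0.139,"ty": 0.013,"tz": 0,"ax": 0,"ay": 0,"az": 0,"hand": 1}
  ]
}}

```text
t: 12.15
tool_pos: [0.576, -0.0316, 0.0705]
eef_rot: [0.0, 0.781, 0.625, 0.001]
contact_force: [1.6, -0.6, -0.7]
grip_width: -0.0005
```

Request:
{"method": "step_arm", "body": {
  "commands": [
    {"tx": -0.024,"ty": 0.004,"tz": 0,"ax": 0,"ay": 0,"az": 0,"hand": 1},
    {"tx": -0.047,"ty": 0.009,"tz": 0,"ax": 0,"ay": 0,"az": 0,"hand": 1},
    {"tx": -0.071,"ty": 0.016,"tz": 0,"ax": 0,"ay": 0,"az": 0,"hand": 1},
    {"tx": -0.094,"ty": 0.024,"tz": 0,"ax": 0,"ay": 0,"az": 0,"hand": 1},
    {"tx": -0.117,"ty": 0.034,"tz": 0,"ax": 0,"ay": 0,"az": 0,"hand": 1}
  ]
}}

```text
t: 12.78
tool_pos: [0.5464, -0.0231, 0.0701]
eef_rot: [0.0, 0.781, 0.625, 0.0]
contact_force: [1.1, -0.0, -1.1]
grip_width: -0.0003
```

```bash
python3 - <<'E'
from h import *
s=monitor.get_state(); print(s['tool_pos'],s['contact_force'])
c=[cap(n,n+'7')['color'] for n in ('wrist','side')]
b=cv2.resize(c[1][180:340,160:380],None,fx=2,fy=2)
cv2.imwrite('pics/m7.png',np.hstack([cv2.resize(c[0],(427,320)),b[:,:370]]))
E
```

```text
[ 0.54638398 -0.02306578  0.07007748] [ 1.09331598 -0.01638684 -1.12908648]
```

View pics/m7.png

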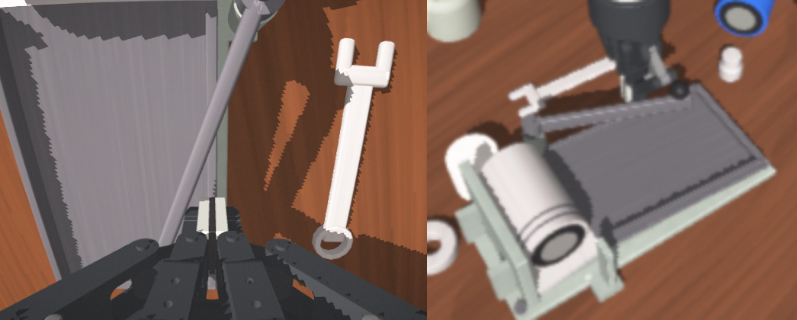

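```bash
python3 - <<'E'
from h import *
th=np.radians(77.6); ex=np.array([np.cos(th),np.sin(th)]);ey=np.array([-ex[1],ex[0]]); o=np.array([.5024,.045])
pv=np.array([.0515,-.0797])
def pos(t,r):
    n=np.array([np.cos(t),np.sin(t)]); d=np.array([-np.sin(t),np.cos(t)])
    c=pv+r*d-(.004+.011*abs(n[0])+.0145*abs(n[1]))*n
    return o+c[0]*ex+c[1]*ey
cur=np.array([0.5464,-.0231])
ts=np.linspace(1.04,0.05,20); W=np.array([pos(t,.108-.018*min(1,(1.04-t)/.7)) for t in ts])
print(pos(1.10,.108)); base=cur
for i in range(0,len(W),5):
    R=np.round((W[i:i+5]-base)/.25,3); print(i//5,R.tolist()); base=base+R[-1]*.25
E
```

```text
[ 0.53972404 -0.0192021 ]
0 [[-0.049, 0.028], [-0.064, 0.044], [-0.079, 0.061], [-0.092, 0.078], [-0.105, 0.096]]
1 [[-0.011, 0.018], [-0.021, 0.037], [-0.031, 0.057], [-0.039, 0.077], [-0.046, 0.097]]
2 [[-0.006, 0.02], [-0.011, 0.041], [-0.014, 0.062], [-0.017, 0.082], [-0.021, 0.103]]
3 [[-0.005, 0.021], [-0.009, 0.042], [-0.012, 0.063], [-0.014, 0.085], [-0.014, 0.107]]
```

Request:
{"method": "step_arm", "body": {
  "commands": [
    {"tx": -0.027,"ty": 0.012,"tz": 0.003,"ax": 0,"ay": 0,"az": 0,"hand": 1},
    {"tx": -0.049,"ty": 0.028,"tz": 0.006,"ax": 0,"ay": 0,"az": 0,"hand": 1},
    {"tx": -0.068,"ty": 0.048,"tz": 0.01,"ax": 0,"ay": 0,"az": 0,"hand": 1},
    {"tx": -0.086,"ty": 0.071,"tz": 0.013,"ax": 0,"ay": 0,"az": 0,"hand": 1},
    {"tx": -0.105,"ty": 0.096,"tz": 0.016,"ax": 0,"ay": 0,"az": 0,"hand": 1}
  ]
}}

```text
t: 13.5
tool_pos: [0.5201, 0.0012, 0.0741]
eef_rot: [-0.0, 0.78, 0.625, 0.0]
contact_force: [0.0, -1.3, -0.4]
grip_width: -0.0005
```

Request:
{"method": "step_arm", "body": {
  "commands": [
    {"tx": -0.011,"ty": 0.018,"tz": 0,"ax": 0,"ay": 0,"az": 0,"hand": 1},
    {"tx": -0.021,"ty": 0.037,"tz": 0,"ax": 0,"ay": 0,"az": 0,"hand": 1},
    {"tx": -0.031,"ty": 0.057,"tz": 0,"ax": 0,"ay": 0,"az": 0,"hand": 1},
    {"tx": -0.039,"ty": 0.077,"tz": 0,"ax": 0,"ay": 0,"az": 0,"hand": 1},
    {"tx": -0.046,"ty": 0.097,"tz": 0,"ax": 0,"ay": 0,"az": 0,"hand": 1}
  ]
}}

```text
t: 14.12
tool_pos: [0.5089, 0.0254, 0.0741]
eef_rot: [-0.0, 0.781, 0.625, -0.0]
contact_force: [0.7, -0.9, 0.0]
grip_width: 0.0002
```

```bash
python3 - <<'E'
from h import *
s=monitor.get_state(); print(s['tool_pos'],s['contact_force'])
c=[cap(n,n+'8')['color'] for n in ('wrist','side')]
b=cv2.resize(c[1][180:340,160:380],None,fx=2,fy=2)
cv2.imwrite('pics/m8.png',np.hstack([cv2.resize(c[0],(427,320)),b[:,:370]]))
E
```

```text
[0.50885122 0.02539134 0.07405008] [ 0.67745759 -0.93560311  0.00869119]
```

View pics/m8.png

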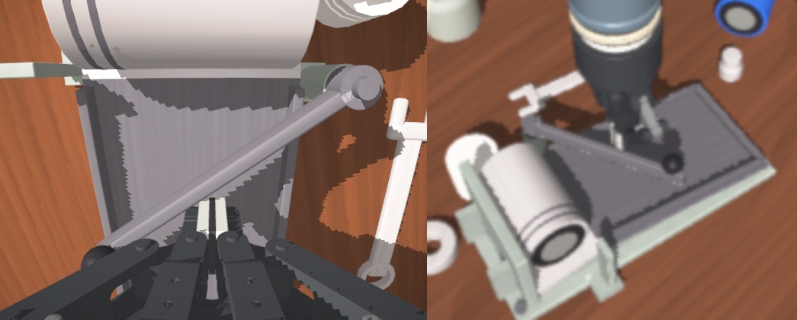

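Request:
{"method": "step_arm", "body": {
  "commands": [
    {"tx": -0.006,"ty": 0.02,"tz": 0,"ax": 0,"ay": 0,"az": 0,"hand": 1},
    {"tx": -0.011,"ty": 0.041,"tz": 0,"ax": 0,"ay": 0,"az": 0,"hand": 1},
    {"tx": -0.014,"ty": 0.062,"tz": 0,"ax": 0,"ay": 0,"az": 0,"hand": 1},
    {"tx": -0.017,"ty": 0.082,"tz": 0,"ax": 0,"ay": 0,"az": 0,"hand": 1},
    {"tx": -0.021,"ty": 0.103,"tz": 0,"ax": 0,"ay": 0,"az": 0,"hand": 1}
  ]
}}

```text
t: 14.85
tool_pos: [0.5037, 0.0512, 0.0741]
eef_rot: [-0.0, 0.78, 0.625, -0.0]
contact_force: [-0.2, -0.7, -0.2]
grip_width: -0.0001
```

Request:
{"method": "step_arm", "body": {
  "commands": [
    {"tx": -0.004,"ty": 0.018,"tz": 0,"ax": 0,"ay": 0,"az": 0,"hand": 1},
    {"tx": -0.007,"ty": 0.036,"tz": 0,"ax": 0,"ay": 0,"az": 0,"hand": 1},
    {"tx": -0.01,"ty": 0.054,"tz": 0,"ax": 0,"ay": 0,"az": 0,"hand": 1},
    {"tx": -0.011,"ty": 0.07,"tz": 0,"ax": 0,"ay": 0,"az": 0,"hand": 1},
    {"tx": -0.012,"ty": 0.085,"tz": 0,"ax": 0,"ay": 0,"az": 0,"hand": 1}
  ]
}}

```text
t: 15.48
tool_pos: [0.5008, 0.0723, 0.0741]
eef_rot: [0.0, 0.78, 0.625, 0.0]
contact_force: [0.5, -0.8, -0.4]
grip_width: 0.0
```

```bash
python3 - <<'E'
from h import *
s=monitor.get_state(); print(s['tool_pos'],s['contact_force'])
c=[cap(n,n+'9')['color'] for n in ('wrist','side')]
b=cv2.resize(c[1][180:340,160:380],None,fx=2,fy=2)
cv2.imwrite('pics/m9.png',np.hstack([cv2.resize(c[0],(427,320)),b[:,:370]]))
E
```

```text
[0.50078562 0.07233594 0.07411354] [ 0.49619678 -0.84802856 -0.41230547]
```

View pics/m9.png

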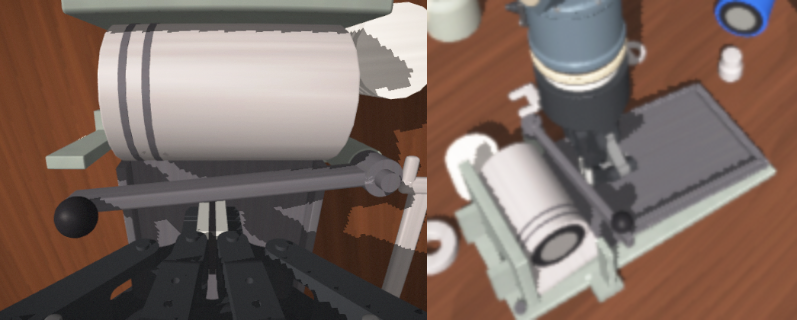

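Request:
{"method": "step_arm", "body": {
  "commands": [
    {"tx": 0.002,"ty": 0.009,"tz": 0,"ax": 0,"ay": 0,"az": 0,"hand": 1},
    {"tx": 0.004,"ty": 0.018,"tz": 0,"ax": 0,"ay": 0,"az": 0,"hand": 1},
    {"tx": 0.006,"ty": 0.026,"tz": 0,"ax": 0,"ay": 0,"az": 0,"hand": 1},
    {"tx": 0.007,"ty": 0.033,"tz": 0,"ax": 0,"ay": 0,"az": 0,"hand": 1},
    {"tx": 0.009,"ty": 0.039,"tz": 0,"ax": 0,"ay": 0,"az": 0,"hand": 1}
  ]
}}

```text
t: 16.2
tool_pos: [0.5028, 0.0816, 0.074]
eef_rot: [0.0, 0.78, 0.625, -0.0]
contact_force: [-1.6, -3.3, 1.4]
grip_width: 0.0002
```

```bash
python3 - <<'E'
from h import *
s=monitor.get_state(); print(s['tool_pos'],s['contact_force'])
c=[cap(n,n+'10')['color'] for n in ('wrist','side')]
b=cv2.resize(c[1][180:340,160:380],None,fx=2,fy=2)
cv2.imwrite('pics/m10.png',np.hstack([cv2.resize(c[0],(427,320)),b[:,:370]]))
E
```

```text
[0.50276898 0.08159749 0.07400602] [-1.55544654 -3.3362458   1.43852982]
```

View pics/m10.png

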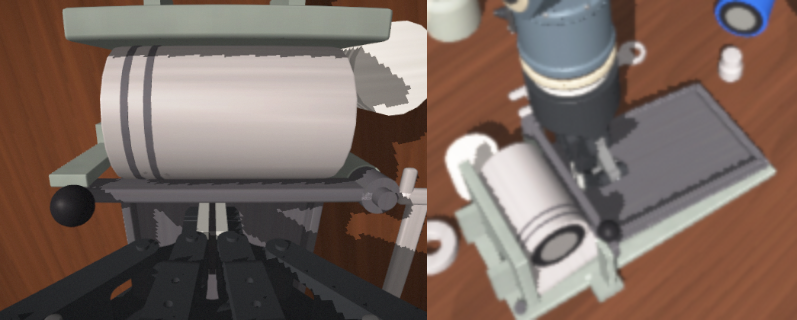

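Request:
{"method": "step_arm", "body": {
  "commands": [
    {"tx": 0.0,"ty": 0.002,"tz": 0,"ax": 0,"ay": 0,"az": 0,"hand": 1},
    {"tx": 0.001,"ty": 0.004,"tz": 0,"ax": 0,"ay": 0,"az": 0,"hand": 1},
    {"tx": 0.001,"ty": 0.006,"tz": 0,"ax": 0,"ay": 0,"az": 0,"hand": 1},
    {"tx": 0.002,"ty": 0.008,"tz": 0,"ax": 0,"ay": 0,"az": 0,"hand": 1},
    {"tx": 0.002,"ty": 0.008,"tz": 0,"ax": 0,"ay": 0,"az": 0,"hand": 1}
  ]
}}

```text
t: 16.92
tool_pos: [0.5028, 0.0817, 0.074]
eef_rot: [0.0, 0.781, 0.625, -0.001]
contact_force: [-2.3, -6.2, 2.6]
grip_width: 0.0003
```

The TCP stayed put (0.0817) while the force rose from 3.3 to 6.2 N, so the bar is on its catch. Now I'll back off and rise.

Request:
{"method": "step_arm", "body": {
  "commands": [
    {"tx": -0.004,"ty": -0.016,"tz": 0,"ax": 0,"ay": 0,"az": 0,"hand": 1},
    {"tx": -0.009,"ty": -0.04,"tz": 0,"ax": 0,"ay": 0,"az": 0,"hand": 1},
    {"tx": -0.018,"ty": -0.08,"tz": 0.0,"ax": 0,"ay": 0,"az": 0,"hand": 1},
    {"tx": -0.026,"ty": -0.12,"tz": 0.02,"ax": 0,"ay": 0,"az": 0,"hand": 1},
    {"tx": -0.026,"ty": -0.12,"tz": 0.1,"ax": 0,"ay": 0,"az": 0,"hand": 1}
  ]
}}

```text
t: 17.55
tool_pos: [0.496, 0.0522, 0.0989]
eef_rot: [-0.0, 0.781, 0.624, -0.001]
contact_force: [0.2, 0.3, 1.0]
grip_width: 0.0001
```

Request:
{"method": "step_arm", "body": {
  "commands": [
    {"tx": 0,"ty": 0,"tz": 0.1,"ax": 0,"ay": 0,"az": 0,"hand": 1},
    {"tx": 0,"ty": 0,"tz": 0.25,"ax": 0,"ay": 0,"az": 0,"hand": 1},
    {"tx": 0,"ty": 0,"tz": 0.38,"ax": 0,"ay": 0,"az": 0,"hand": 1},
    {"tx": 0,"ty": 0,"tz": 0.46,"ax": 0,"ay": 0,"az": 0,"hand": 1},
    {"tx": 0,"ty": 0,"tz": 0.5,"ax": 0,"ay": 0,"az": 0,"hand": 1}
  ]
}}

```text
t: 18.18
tool_pos: [0.4973, 0.0533, 0.2254]
eef_rot: [0.0, 0.781, 0.625, 0.001]
contact_force: [0.4, -0.6, 0.4]
grip_width: -0.0001
```

```bash
python3 - <<'E'
from h import *
s=monitor.get_state(); print(s['tool_pos'],s['contact_force'],s['t'])
c=[cap(n,n+'11')['color'] for n in ('wrist','side','scene')]
b=cv2.resize(c[1][180:340,140:325],None,fx=2,fy=2)
cv2.imwrite('pics/m11.png',np.hstack([cv2.resize(c[0],(427,320)),b]))
from top import cloud
o=np.array([.5024,.045]); th=np.radians(77.6); ex=np.array([np.cos(th),np.sin(th)]);ey=np.array([-ex[1],ex[0]])
for fn in('wrist11','side11'):
    P,C=cloud(fn); q=np.c_[(P[:,:2]-o)@ex,(P[:,:2]-o)@ey,P[:,2]]
    k=q[(q[:,2]>.068)&(q[:,2]<.081)&(abs(q[:,0]-.05)<.02)&(q[:,1]>-.06)&(q[:,1]<.055)&(C.max(1)<150)]
    l=cv2.fitLine(k[:,:2].astype(np.float32),cv2.DIST_HUBER,0,.01,.01).ravel(); print(fn,len(k),'keeper angle',np.pi/2-np.arctan2(l[1],l[0])%np.pi,l[2:])
    k=q[(q[:,2]>.086)&(abs(q[:,0]-.05)<.02)&(q[:,1]>.055)&(q[:,1]<.095)&(q[:,2]<.102)]; print(' knob',np.median(k,0))
E
python3 liner.py wrist11 side11 scene11 | grep liner -v
```

```text
[0.49731856 0.05330345 0.22539037] [ 0.38941051 -0.56358678  0.36055569] 18.175
wrist11 2176 keeper angle 0.021885991 [ 0.05178978 -0.00984741]
 knob [0.05134642 0.07275244 0.09485729]
side11 302 keeper angle 0.018685699 [ 0.05391988 -0.01324106]
 knob [0.05383813 0.07460192 0.09488551]
wrist11 11343 yaw 0.0006651130647787335 x,z [0.09048892 0.06704001] y [-0.04705567  0.05133121] rms 0.00040760752796205335
 stop [0.11252085 0.13379345] [-0.05605856  0.06136066]Traceback (most recent call last):
  File "liner.py", line 16, in <module>
    mid=k[(k[:,0]<.03)&(k[:,0]>-.08)]; l=cv2.fitLine(mid[:,:2].astype(np.float32),cv2.DIST_HUBER,0,.01,.01).ravel(); h=k[k[:,0]>.04]
                                         ~~~~~~~~~~~^^^^^^^^^^^^^^^^^^^^^^^^^^^^^^^^^^^^^^^^^^^^^^^^^^^^^^^
cv2.error: OpenCV(4.12.0) /io/opencv/modules/imgproc/src/linefit.cpp:50: error: (-215:Assertion failed) count > 0 in function 'fitLine2D_wods'
```

View pics/m11.png

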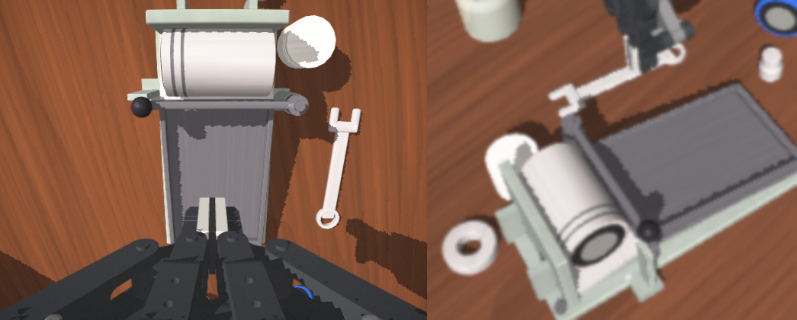

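View pics/scene11.png

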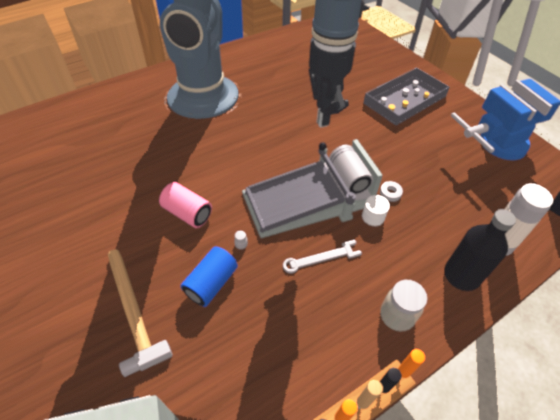

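```bash
python3 -c "
from station import ticket
print(ticket.hand_in())"
```

```text
the job is handed in; nothing more can be done
None
```

The liner is home in the saddle and the keeper is shut on its catch; I handed the job in at about 18 s of the 54 s allowed. The hand-in gave no verdict.

**Liner:** I pushed it up the ramp with the outsides of two half-open fingers, at about 40 mm/s and slower near the crest. I read about 2–3 N on the wrist after each move while it was on the ramp. It rolled over the crest and settled against the back stop.

**Keeper:** I swung it round with the closed fingers. At the catch, the force rose from about 3.6 to 6.7 N with no further movement of the tool. I then backed the arm off and raised it clear.

**Last checks:**

| Check | Measured | Limit |
|---|---|---|
| Liner x in the cradle (wrist camera) | 90.5 mm | 87.65–95.65 mm |
| Liner z in the cradle (wrist camera) | 67.0 mm | 63.6–70.6 mm |
| Liner out of square (wrist camera) | under 0.001 rad | 0.06 rad |
| Liner sideways offset (wrist camera) | about 2 mm | 15 mm |
| Keeper angle (wrist and side cameras) | about 0.02 rad | 0.06 rad |

By eye in the last scene picture, the surrounding parts and tools were where they started. I did not measure this.

**What disagreed or failed:**
- **Keeper angle:** the fitted bar line gave about 0.02 rad, while the knob's position implied about zero.
- **Liner yaw:** before I shut the keeper, the three cameras gave between -0.043 and +0.015 rad; the scene camera, with the poorest fit, was the outlier.
- **Final liner fit:** my script crashed after the wrist camera, so the side and scene cameras did not confirm the liner's final position.
- **Camera offset:** the scene and side cameras differed by about 3 mm, so I averaged them.

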